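# Hold the stopper down in the cold-brew flask for clamping

## Robot

A 6-joint arm with a two-finger parallel gripper is mounted at the origin on a cart in front of the work surface, level with it; the furniture and walls round the work are solid. World frame = base frame: x ahead of the robot, y to its left, z up, the work surface at z = 0. Lengths are in m, angles in degrees, forces in N, time in s.
With the tool pointing down it reaches from about 0.4 to 0.825 m from the base axis. Payload 7 kg.
Tool frame: the origin (TCP) lies on the centre line of the jaws, within the pads' length; the fingertips stand 17 mm ahead of it and the grasp point (between the pads) lies 2 mm behind it; z points along the fingers, y is the line along which they close (so a half turn about z gives the same grasp; the last joint's range is limited). The gripper opens to 88 mm and grips with 3 to 60 N. Pads are 19 mm wide; open, the fingers measure 130 mm over their backs; the gripper's body (78 mm by 193 mm) begins 47 mm behind the grasp point.
Start: joints at [91.679, 20.546, 0.682, 0, -70.136, -16.507], TCP at [0.173, 0.652, 0.222] pointing down, gripper open.
Joint ranges: [-176.03, 176.03], [-82.01, 121.73], [-58.28, 71.71], [-173.87, 95.51], [-174.79, -0.11], [-173.66, 173.66]. Speed limits (degrees/s): [136.94, 136.94, 172.46, 180, 180, 180].

## Interface

Orientations are given as [roll, pitch, yaw] about the fixed x, y, z axes, in that order (R = Rz(yaw) Ry(pitch) Rx(roll)).
In Python, from station import bot gives the robot as it stands.
- The arm moves only by the tool step_arm, never from a script. Its argument "motion" is a list of rows, each a list of 3 entries, a list of its own where there are three numbers: the finger opening in mm, from 0 to 87.6, then the shift along the tool's x, y, z in mm, then the turn about the tool's z in degrees. In form: [[grip, [x, y, z], spin], ...]. A call has 1 to 20 rows; each row shifts and turns the commanded pose from where the row before left it, along the tool's axes as they then stand; what a row does not reach is not made up. A row lasts 1/10 s, in which the tool goes at most 50 mm and 8.59 degrees, less where a joint would pass 70% of its speed; a pose out of reach is approached as far as the arm can. A call with a gripper value outside its range is refused whole. The fingers move at their own pace and stop on an object; "newtons" is the grip in N (left out, the last holds). Time passes only in rows, so rows that do not move let the fingers close. It gives the time, the measured TCP pose, the force, the opening and the grip force at its end, in the units of the state.
- bot.read_state(): the state, without advancing time (a new reading comes with each control period).
- bot.camera(name): name is "scene" or "top" or "wrist"; returns a dict with "color" (400x640x3 uint8, red, green, blue), "depth" (400x640 float32, m along the optical axis (not along the pixel's ray), 0 where there is no reading), "mtx" (3x3 intrinsics, pixels), "world_to_cam" (4x4, takes a point from world to camera coordinates). Camera axes: x right, y up, looking along -z (the intrinsics and any distortion apply to the point x, -y, -z); pixel columns grow to the right and rows downward; lengths in m; the calibration is good to about 2 mm. A picture is of the moment at which its call begins.
- bot.close_job(): hands the job in; it is judged then, once.
The state is a dict: "t": time; "joints": joint angles; "qvel": joint speeds; "joint_torque": joint torques, N m; "tcp_pos": TCP position; "ee_rot": TCP orientation; "ft_force": force on the tool from outside, world axes, zero at the start; "ft_torque": the same for the moment, N m; "finger_gap": finger opening in m; "grasp_force": force on a finger pad.
Only numpy, scipy, OpenCV 4.12 (cv2) and the standard library are available. Lean on these libraries where they do the work, as an engineer would, in place of code of your own. Each camera call takes 0.05 s, during which the arm holds its last target. There are 200 camera calls.

## Task

Take the stopper with the wooden knob out of the wooden block, set it upright and fully home in the neck of the amber flask, and press it gently straight down until the orange pointer of the sprung stand is inside the green band (about 10 N), so that a colleague can close the wire clamp over it. Keep that push steady for two seconds and finish while still gripping and pressing the stopper, without letting go; never drive the cradle down onto its stop, and leave the blue stopper, the bell and the teal cup where they are.

Things in the scene. Friction and masses are not known exactly. Their poses are not given: they have to be found in the camera images.
- wood_stopper: the stopper to use: upright pale wooden knob, a cylinder 26 mm in diameter and 36 mm high, on a steel disc 46 mm in diameter and 6 mm thick, below it a black tapered plug 28 mm long (32 mm in diameter under the disc, 25 mm at the tip); about 90 g. Origin: on the axis, at the underside of the disc; z up along the axis; knob from z = +6 to +42 mm, plug tip at z = -28 mm
- blue_stopper: a stopper of the same shape and size with a blue knob and disc and a grey plug; not used, stays in its hole
- rest_block: heavy fixed wooden block 64 x 150 x 40 mm high with two 37 mm through holes, 80 mm apart along its long axis (y), in which the two stoppers hang by their discs (disc underside on the block's top, 40 mm above the worktop); either stopper may be in either hole. Origin: centre of the underside, z up
- stand: fixed sprung stand on the worktop: dark base plate 116 (x) x 146 (y) x 12 mm with, 70 mm to its +y side, a grey gauge pillar 98 mm high whose -x face carries the scale: white above, green band 8 mm high, red below. Origin: at worktop height under the flask's axis, z up
- flask: amber glass flask 116 mm high, body 77 mm in diameter, neck 43 mm outside and 35 mm inside (wall 4 mm), straight for 30 mm from the rim; it is clamped in the stand's round cradle and goes down with it. An open wire clamp hangs on the +x side of the neck, below the rim. Origin: centre of the underside, z up
- flask_mouth (a point): centre of the flask's mouth, at the height of the rim (166 mm above the worktop when the cradle is up), goes down with the flask. With the stopper home its disc lies flat on the rim, so the stopper's origin is at this point
- cradle (a joint): how far the sprung cradle with the flask is pressed down, in m: 0 up, 0.020 on its stop. The orange pointer, fixed to the cradle, goes down with it and is inside the green band from 0.006 to 0.014. Pressing force on the flask is about 1 N + 900 N/m x value: 10 N in mid band
- bell: silvery counter bell, 64 mm in diameter, 56 mm high, loose bystander. Origin: centre of the underside
- teal_cup: teal espresso cup, 63 x 73 x 55 mm, loose bystander standing on a teal saucer. Origin: centre of the underside
Not all that is in view belongs to the job. Leave any pink or yellow look-alike of the wood_stopper alone.

How it is judged:
By the outcome, as a careful person would: the job done as asked, in the order asked, and still so for the second after the job is handed in, while the arm keeps its last pose, push and grip.
It also fails if it takes over 48 s, if anything falls off the work surface, if the arm or the gripper's body presses on something with over 40 N, if the wrist force passes 120 N, or if a joint passes its speed limit or range.

## Working session

There is one attempt and no reset: what is moved stays moved. The work goes in short steps, Python scripts to look and compute and a tool call to move; the robot and the scene stay as the last step left them, time stands still between calls to the robot, and variables do not carry over. Pictures are saved under pics/ and viewed, at most 10 in all, crops included, and the job is handed in when it is done.

Besides the shell and the picture viewer there is one more tool, called after "Call:" as a command line: name --argument value ..., lists and objects as JSON in quotes. step_arm: Moves the arm, as the interface text tells. Its arguments: {"type":"object","properties":{"motion":{"type":"array"},"newtons":{"type":"number"}},"required":["motion"]}

```bash
mkdir -p pics
cat > h.py <<'E'
import numpy as np,cv2
from station import bot
def cam(n):
    return bot.camera(n)
def pts(c):
    "world xyz per pixel from depth"
    K=c["mtx"];d=c["depth"];v,u=np.mgrid[:d.shape[0],:d.shape[1]]
    P=np.stack([(u-K[0,2])/K[0,0]*d,-(v-K[1,2])/K[1,1]*d,-d,np.ones_like(d)],-1)
    return (P@np.linalg.inv(c["world_to_cam"]).T)[...,:3]
def ray(c,u,v,z):
    K=c["mtx"];T=np.linalg.inv(c["world_to_cam"])
    r=T[:3,:3]@np.array([(u-K[0,2])/K[0,0],-(v-K[1,2])/K[1,1],-1]);o=T[:3,3]
    return o+r*(z-o[2])/r[2]
def save(n,img): cv2.imwrite(f"pics/{n}.png",cv2.cvtColor(img,cv2.COLOR_RGB2BGR))
E
python3 - <<'E'
from h import *
a=cam("scene");b=cam("top")
save("scene",a["color"]);save("top",b["color"])
np.savez("a.npz",**a);np.savez("b.npz",**b)
print(bot.read_state())
E
```

```text
{'t': 0.1, 'joints': array([ 9.16791855e+01,  2.05876460e+01,  6.41052440e-01, -1.72715339e-02,
       -7.01348870e+01, -1.65055609e+01]), 'qvel': array([ 0.07741465, -0.16620537,  0.2027507 ,  0.05694805,  0.02378978,
       -0.07137276]), 'joint_torque': array([-1.81586369e-03, -5.84164274e+01,  2.93750793e+01,  7.01568648e+00,
        1.01079335e-02, -6.30680302e-05]), 'tcp_pos': array([0.17265676, 0.65211116, 0.2211297 ]), 'ee_rot': array([ 1.79917264e+02, -7.58315112e-03, -1.48322505e+01]), 'ft_force': array([ 0.68819466, -0.26299618, -0.93629895]), 'ft_torque': array([ 0.01161293, -0.02543883,  0.07061472]), 'grasp_force': 0.0, 'finger_gap': 0.08756673203754875}
```

View pics/scene.png

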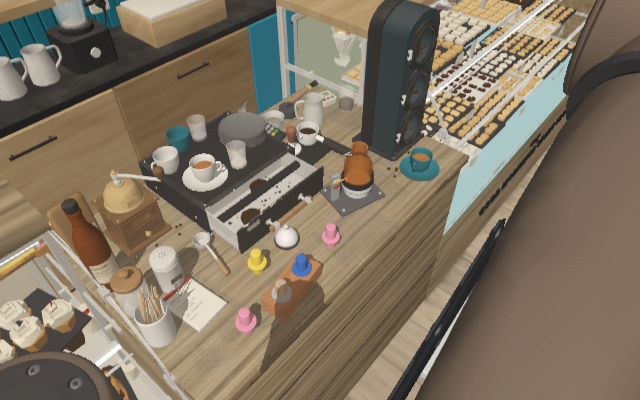

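View pics/top.png

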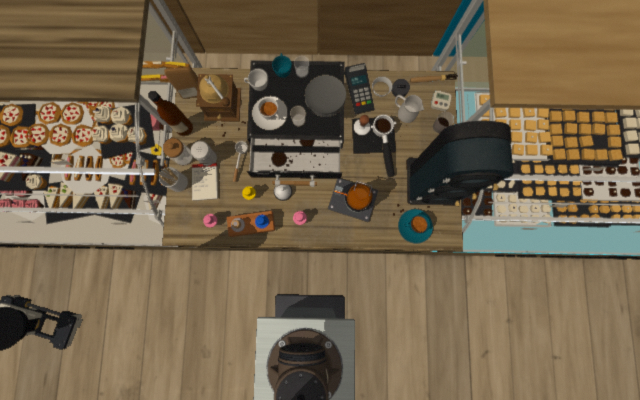

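The scene view shows the amber flask in its stand at (358,172), the bell at (287,235) and the cup at (420,160). The block is at about (292,288).

Candidates in the top view:
- dull knob in the block at (237,223)
- blue knob at (262,221)
- pink at (210,220) and (300,217)
- yellow at (249,193)

I choose (237,223), the wooden knob in the block, and will check it in a crop.

Run:
```python
from h import *
a=dict(np.load("a.npz"));b=dict(np.load("b.npz"))
A=cv2.resize(a["color"][240:340,225:345],None,fx=4,fy=4,interpolation=2)
B=cv2.resize(b["color"][170:250,195:395],None,fx=4,fy=4,interpolation=2)
B[:]=B
c=np.zeros((400+0,480,3),np.uint8);c[:]=A
img=np.zeros((600,800,3),np.uint8);img[:320]=B;img[320:,:336]=cv2.resize(A,(336,280));
C=cv2.resize(a["color"][130:220,310:450],(436,280));img[320:,350:786]=C
save("crop",img)
print(b["mtx"],np.linalg.inv(b["world_to_cam"])[:3],np.linalg.inv(a["world_to_cam"])[:3,3])
P=pts(b)
for u,v in [(237,223),(262,221),(250,214),(358,197),(282,191),(415,225),(335,205)]:
    print(u,v,b["color"][v,u],P[v,u].round(3))
# all regions of high z in top over worktop
H=cv2.cvtColor(b["color"],cv2.COLOR_RGB2HSV)
print(np.array2string(P[205:240:2,225:275:2,2].round(3),max_line_width=250))
```

```text
[[376.72509682   0.         313.5973478 ]
 [  0.         376.72509682 198.33300265]
 [  0.           0.           1.        ]] [[ 0.01927837  0.98449651 -0.17434151  0.32138359]
 [-0.99978117  0.017566   -0.01135977 -0.03580581]
 [-0.00812117  0.17452235  0.98461972  1.27601102]] [-6.31059437e-04  6.14395943e-01  9.17263490e-01]
237 223 [160 127  96] [0.448 0.22  0.084]
262 221 [ 27  77 153] [0.457 0.141 0.08 ]
250 214 [151  90  45] [0.484 0.189 0.037]
358 197 [130  64   8] [ 0.524 -0.156  0.166]
282 191 [198 190 177] [0.563 0.084 0.042]
415 225 [132  73  22] [ 0.457 -0.356  0.04 ]
335 205 [66 63 64] [ 0.524 -0.094  0.01 ]
[[-1.000e-03  1.000e-03 -2.000e-03 -6.000e-03 -2.000e-03  3.000e-03  4.000e-03  5.000e-03  1.000e-03  1.000e-03 -3.000e-03  6.000e-03 -2.000e-03  3.000e-03 -0.000e+00 -1.000e-03  0.000e+00  2.000e-03  4.000e-03  1.276e+00 -2.000e-03  2.000e-03
   0.000e+00 -1.000e-03 -2.000e-03]
 [-7.000e-03  2.000e-03 -0.000e+00  0.000e+00 -3.000e-03  1.000e-03 -4.000e-03 -0.000e+00 -5.000e-03  1.000e-03  0.000e+00  1.000e-03 -3.000e-03 -4.000e-03  2.000e-03 -0.000e+00 -2.000e-03 
[... 3871 characters left out ...]
e+00  3.000e-03 -2.000e-03 -2.000e-03  1.000e-03  5.000e-03  0.000e+00 -2.000e-03 -3.000e-03 -2.000e-03
   1.000e-03 -3.000e-03  1.000e-03]
 [ 1.000e-03  1.000e-03 -1.000e-03  1.000e-03  1.000e-03 -2.000e-03 -2.000e-03  4.000e-03 -0.000e+00 -5.000e-03 -2.000e-03 -0.000e+00 -3.000e-03  0.000e+00  2.000e-03  3.000e-03 -1.000e-03 -1.000e-03  1.000e-03 -3.000e-03 -5.000e-03  0.000e+00
   0.000e+00  1.000e-03  1.000e-03]
 [-1.000e-03  3.000e-03 -0.000e+00 -5.000e-03  2.000e-03 -4.000e-03  2.000e-03  4.000e-03  6.000e-03  1.000e-03  0.000e+00  2.000e-03  1.000e-03  0.000e+00 -3.000e-03  2.000e-03 -0.000e+00 -0.000e+00  0.000e+00 -2.000e-03  1.000e-03  2.000e-03
   0.000e+00 -2.000e-03  1.000e-03]]
```

View pics/crop.png

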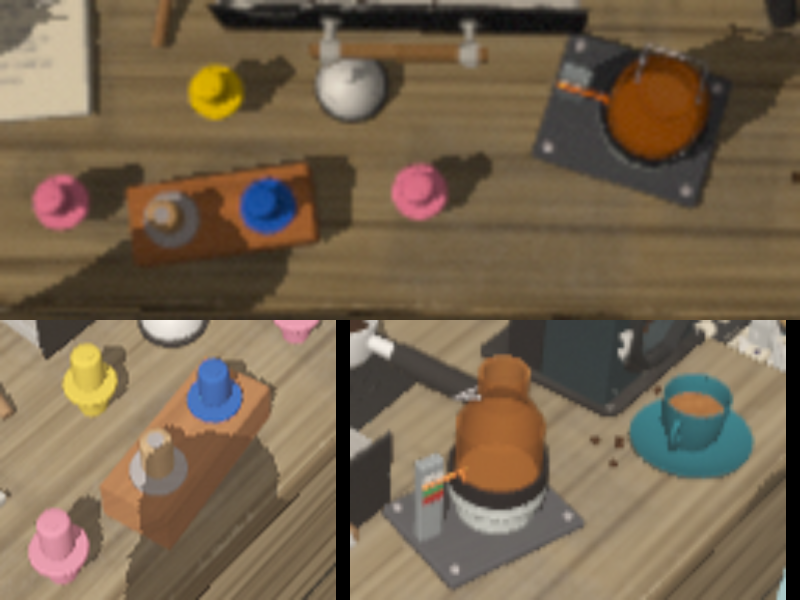

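The crop confirms it: the pale knob with the steel disc is in the block's left hole, at crop (165,215), and blue is at (268,205). Next I'll measure both targets and the furniture to the left of the arm's path.

Run:
```python
from h import *
a=dict(np.load("a.npz"));b=dict(np.load("b.npz"))
for n,c in (("scene",a),("top",b)):
    P=pts(c);ok=c["depth"]>0
    X,Y,Z=P[...,0],P[...,1],P[...,2]
    k=ok&(Z>.06)&(Z<.1)&(abs(X-.448)<.04)&(abs(Y-.22)<.04)
    f=ok&(Z>.145)&(Z<.185)&(abs(X-.53)<.06)&(abs(Y+.16)<.06)
    k2=k&(Z>.076)
    print(n,k.sum(),P[k].mean(0).round(4),P[k2].mean(0).round(4),f.sum(),P[f].mean(0).round(4),P[f].min(0).round(3),P[f].max(0).round(3))
P=pts(b);ok=b["depth"]>0
X,Y,Z=P[...,0],P[...,1],P[...,2]
for y in np.arange(-.5,.85,.1):
    print("y%.2f"%y,[ (round(x,2),round(float(Z[m].max()),2)) for x in np.arange(.1,.7,.06) if (m:=ok&(abs(Y-y)<.05)&(abs(X-x)<.03)).sum()>3])
v,u=np.nonzero((b["color"][...,0]>100)&(b["color"][...,2]<40)&(abs(X-.53)<.08)&(abs(Y+.16)<.08)&ok)
print("amber px",u.min(),u.max(),v.min(),v.max())
# block orientation
m=(abs(Z-.041)<.008)&(abs(X-.46)<.08)&(abs(Y-.18)<.11)&ok
r=cv2.minAreaRect(P[m][:,:2].astype(np.float32));print("block",r)
```

```text
scene 157 [0.444  0.2326 0.0775] [0.4459 0.231  0.0823] 240 [ 0.5399 -0.1635  0.158 ] [ 0.519 -0.187  0.145] [ 0.561 -0.141  0.17 ]
top 57 [0.4467 0.2248 0.0792] [0.4469 0.2261 0.0812] 94 [ 0.5405 -0.1667  0.1614] [ 0.52  -0.195  0.145] [ 0.562 -0.145  0.171]
y-0.50 [(np.float64(0.1), -0.8), (np.float64(0.16), -0.81), (np.float64(0.22), -0.81), (np.float64(0.28), -0.8), (np.float64(0.34), -0.8), (np.float64(0.4), 0.01), (np.float64(0.46), 0.07), (np.float64(0.52), 0.43), (np.float64(0.58), 0.43), (np.float64(0.64), 0.43)]
y-0.40 [(np.float64(0.1), -0.81), (np.float64(0.16), -0.8), (np.float64(0.22), -0.8), (np.float64(0.28), -0.8), (np.float64(0.34), -0.8), (np.float64(0.4), 0.06), (np.float64(0.46), 0.06), (np.float64(0.52), 0.44), (np.float64(0.58), 0.44), (np.float64(0.64), 0.44)]
y-0.30 [(np.float64(0.1), -0.8), (np.float64(0.16), -0.8), (np.float64(0.22), -0.8), (np.float64(0.28), -0.81), (np.float64(0.34), -0.8), (np.float64(0.4), 0.02), (np.float64(0.46), 0.06), (np.float64(0.52), 0.39), (np.float64(0.58), 0.39), (np.float64(0.64), 0.4)]
y-0.20 [(np.float64(0.1), 0.01), (np.fl
[... 2309 characters left out ...]
loat64(0.64), 0.04)]
y0.70 [(np.float64(0.1), -0.8), (np.float64(0.16), 0.26), (np.float64(0.22), 0.43), (np.float64(0.28), -0.79), (np.float64(0.34), -0.81), (np.float64(0.4), -0.36), (np.float64(0.46), -0.37), (np.float64(0.52), 0.12), (np.float64(0.58), -0.17), (np.float64(0.64), 0.05)]
y0.80 [(np.float64(0.1), -0.81), (np.float64(0.16), -0.81), (np.float64(0.22), -0.81), (np.float64(0.28), -0.8), (np.float64(0.34), -0.81), (np.float64(0.4), -0.36), (np.float64(0.46), -0.37), (np.float64(0.52), 0.12), (np.float64(0.58), -0.18), (np.float64(0.64), 0.07)]
amber px 341 368 188 208
block ((0.48056909441947937, 0.19242343306541443), (0.11894145607948303, 0.15025877952575684), 9.07606029510498)
```

Call:
step_arm --motion '[[87, [15, 17, 0], 0], [87, [27, 30, 0], 0], [87, [27, 30, 0], 0], [87, [27, 30, 0], 0], [87, [27, 30, 0], 0], [87, [27, 30, 0], 0], [87, [27, 30, 0], 0], [87, [31, 22, 0], 0], [87, [31, 22, 0], 0], [87, [31, 22, 0], 0], [87, [31, 22, 0], 0], [87, [31, 22, 0], 0], [87, [41, 33, 0], 0]]' --newtons 25

```text
t: 1.4
tcp_pos: [0.4453, 0.2297, 0.2219]
ee_rot: [-180.0, 0.0, -14.8]
ft_force: [0.5, -0.1, 1.1]
finger_gap: 0.087
grasp_force: 0.0
```

Call:
step_arm --motion '[[87, [0, 0, 0], 8.5], [87, [0, 0, 0], 8.5], [87, [0, 0, 0], 8.5], [87, [0, 0, 0], 8.5], [87, [0, 0, 0], 8.5], [87, [0, 0, 0], 8.5], [87, [0, 0, 0], 8.5], [87, [0, 0, 0], 8.5], [87, [0, 0, 0], 0], [87, [0, 0, 0], 0], [87, [0, 0, 0], 0]]'

```text
t: 2.5
tcp_pos: [0.4447, 0.2305, 0.2219]
ee_rot: [180.0, -0.0, -82.6]
ft_force: [0.6, 0.6, 0.1]
finger_gap: 0.0867
grasp_force: 0.0
```

Run:
```python
from h import *
a=cam("wrist");save("w1",a["color"]);np.savez("w1.npz",**a)
print(a["mtx"],np.linalg.inv(a["world_to_cam"])[:3].round(4))
s=bot.read_state();print(s["t"],s["tcp_pos"],s["ee_rot"],s["ft_force"])
```

```text
[[296.97519686   0.         322.22688713]
 [  0.         296.97519686 196.59881479]
 [  0.           0.           1.        ]] [[-9.917e-01  1.240e-01  3.470e-02  4.534e-01]
 [-1.287e-01 -9.542e-01 -2.701e-01  1.581e-01]
 [-4.000e-04 -2.723e-01  9.622e-01  3.854e-01]]
2.55 [0.44470936 0.23045705 0.22189361] [ 1.79993386e+02 -2.23631060e-03 -8.26730640e+01] [ 0.57006174 -0.28023908  1.19971234]
```

View pics/w1.png

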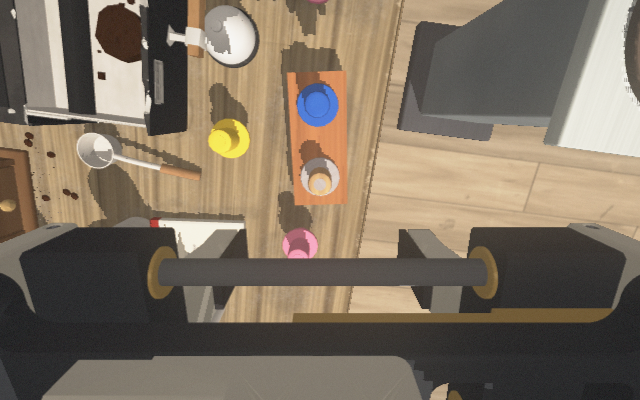

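The wrist view shows the wooden knob's top at (319,183), with its disc around (320,177). The blue disc is at (318,105), and nothing is in the fingers' way. Next I'll measure the disc and knob top.

Run:
```python
from h import *
a=dict(np.load("w1.npz"));P=pts(a);ok=a["depth"]>0
Z=P[...,2]
v,u=np.mgrid[:400,:640]
roi=(abs(u-320)<26)&(abs(v-178)<26)
k=ok&roi&(Z>.074)
def circ(m,z,n):
    c=max(cv2.findContours(m.astype(np.uint8),0,cv2.CHAIN_APPROX_NONE)[0],key=cv2.contourArea)[:,0]
    W=np.array([ray(a,x,y,z)[:2] for x,y in c],np.float32)
    print(n,cv2.minEnclosingCircle(W),W.mean(0),m.sum())
circ(k,.082,"knobtop")
H=cv2.cvtColor(a["color"],cv2.COLOR_RGB2HSV)
d=roi&((H[...,1]<70)|(ok&(Z>.05)))&(H[...,2]>85)
circ(d&(v<200),.046,"disc")
b=(abs(H[...,0].astype(int)-108)<10)&(H[...,1]>120)&(abs(u-318)<30)&(abs(v-105)<30)
circ(b,.046,"blue")
print(np.median(Z[k]))
for r in range(150,202,3): print(r,''.join('K' if k[r,c] else 'd' if d[r,c] else '.' for c in range(294,346)))
```

```text
knobtop ((0.4473259150981903, 0.2283976525068283), 0.013106279075145721) [0.4471821 0.228463 ] 460
disc ((0.4474063217639923, 0.22946885228157043), 0.022875770926475525) [0.4473212  0.22941431] 1158
blue ((0.45993855595588684, 0.1509823352098465), 0.02256670966744423) [0.46007714 0.15084632] 1350
0.08252839610863644
150 ....................................................
153 ....................................................
156 ....................................................
159 ..................ddddddddddddddddd.................
162 .............dddddddddddddddddddddddddd.............
165 ..........dddddddddddddddddddddddddddddddd..........
168 ........dddddddddddd.ddddddddddddddddddddddd........
171 .......ddddddddddddddddKKKKKKKddddddddddddddd.......
174 .......dddddddddddKKKKKKKKKKKKKKKKKdddddddddd.......
177 .......ddddddddKKKKKKKKKKKKKKKKKKKKKKddddddddd......
180 .......ddddddddKKKKKKKKKKKKKKKKKKKKKKKddddddd.......
183 ........ddddddKKKKKKKKKKKKKKKKKKKKKKKKdddddd........
186 .........ddddd.KKKKKKKKKKKKKKKKKKKKKKKddddd.........
189 ............ddd.KKKKKKKKKKKKKKKKKKKKdddd............
192 ...............dddKKKKKKKKKKKKKKKKddd...............
195 .........................ddd........................
198 ....................................................
201 ....................................................
```

Call:
step_arm --motion '[[60, [1.8, -2.4, 20], 0], [60, [0, 0, 35], 0], [60, [0, 0, 35], 0], [60, [0, 0, 30], 0], [60, [0, 0, 20], 0], [60, [0, 0, 11], 0], [60, [0, 0, 5], 0], [60, [0, 0, 0], 0], [60, [0, 0, 0], 0], [60, [0, 0, 0], 0]]'

```text
t: 3.55
tcp_pos: [0.4479, 0.2296, 0.067]
ee_rot: [-179.9, 0.1, -82.8]
ft_force: [-0.4, 0.3, 0.5]
finger_gap: 0.0603
grasp_force: 0.0
```

Call:
step_arm --motion '[[22, [0, 0, 0], 0], [22, [0, 0, 0], 0], [22, [0, 0, 0], 0], [22, [0, 0, 0], 0], [22, [0, 0, 0], 0], [22, [0, 0, 0], 0], [22, [0, 0, 0], 0], [22, [0, 0, 0], 0], [22, [0, 0, 0], 0], [22, [0, 0, 0], 0]]' --newtons 40

```text
t: 4.55
tcp_pos: [0.4474, 0.229, 0.066]
ee_rot: [-180.0, 0.0, -82.8]
ft_force: [0.1, 0.6, 1.5]
finger_gap: 0.0243
grasp_force: 40.0
```

Call:
step_arm --motion '[[22, [0, 0, -5], 0], [22, [0, 0, -10], 0], [22, [0, 0, -20], 0], [22, [0, 0, -35], 0], [22, [0, 0, -40], 0], [22, [0, 0, -40], 0], [22, [0, 0, -30], 0], [22, [0, 0, -15], 0], [22, [0, 0, -5], 0], [22, [0, 0, 0], 0], [22, [0, 0, 0], 0]]'

```text
t: 5.65
tcp_pos: [0.4468, 0.2286, 0.265]
ee_rot: [179.9, -0.0, -82.8]
ft_force: [-0.6, -0.2, -1.6]
finger_gap: 0.0244
grasp_force: 40.0
```

Call:
step_arm --motion '[[22, [10, -2, 0], 0], [22, [20, -4, 0], 0], [22, [30, -5, 0], 0], [22, [38, -5, 0], 0], [22, [38, -5, 0], 0], [22, [38, -5, 0], 0], [22, [38, -5, 0], 0], [22, [38, -5, 0], 0], [22, [38, -5, 0], 0], [22, [28, -4, 0], 0], [22, [15, -3, 0], 0], [22, [7, -2, 0], 0], [22, [0, 0, 0], 0], [22, [0, 0, 0], 0], [22, [0, 0, 0], 0], [22, [0, 0, 0], 0]]'

```text
t: 7.25
tcp_pos: [0.5391, -0.0994, 0.2661]
ee_rot: [-180.0, 0.0, -82.8]
ft_force: [0.9, -0.5, 0.3]
finger_gap: 0.0244
grasp_force: 40.0
```

Run:
```python
from h import *
a=cam("wrist");save("w2",a["color"]);np.savez("w2.npz",**a)
s=bot.read_state();print(s["t"],s["tcp_pos"],s["ee_rot"],s["ft_force"],s["grasp_force"])
P=pts(a);d=a["depth"]
m=(d>0)&(P[...,2]>.155)&(P[...,2]<.178)&(abs(P[...,0]-.54)<.05)&(abs(P[...,1]+.166)<.04)
print(m.sum(),P[m].min(0),P[m].max(0),P[m].mean(0),cv2.minEnclosingCircle(P[m][:,:2].astype(np.float32)))
v,u=np.nonzero(m);print(u.min(),u.max(),v.min(),v.max())
```

```text
7.3 [ 0.53910421 -0.09940128  0.26611908] [-1.79982958e+02  5.90816714e-03 -8.27626543e+01] [ 0.15786949  0.09515779 -0.60879628] 39.99959603883326
755 [ 0.51950197 -0.18652976  0.15535527] [ 0.56199739 -0.14398666  0.16870202] [ 0.54027382 -0.16553474  0.16584741] ((0.540877640247345, -0.1653476357460022), 0.02147866040468216)
305 354 95 146
```

View pics/w2.png

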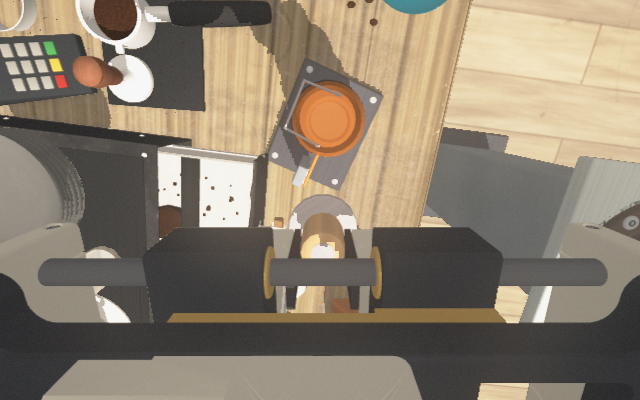

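The wrist view shows the flask's mouth at (330,120) and the held stopper's disc at about (323,215). Next I'll refine the mouth and check how the stopper sits in the hand.

Run:
```python
from h import *
a=dict(np.load("w2.npz"));P=pts(a);d=a["depth"]
m=(d>0)&(P[...,2]>.157)&(P[...,2]<.178)&(abs(P[...,0]-.54)<.05)&(abs(P[...,1]+.166)<.04)
c=max(cv2.findContours(m.astype(np.uint8),0,cv2.CHAIN_APPROX_NONE)[0],key=cv2.contourArea)[:,0]
W=np.array([ray(a,x,y,.166)[:2] for x,y in c],np.float32);print(cv2.minEnclosingCircle(W),cv2.fitEllipse(W),np.median(P[m][:,2]))
v,u=np.mgrid[:400,:640]
q=(d>0)&(abs(u-323)<40)&(v>190)&(v<228)&(P[...,2]>.22)&(P[...,2]<.26)
print("disc",q.sum(),P[q].mean(0),P[q].min(0),P[q].max(0))
A=np.c_[P[q][:,:2]-[.5391,-.1],np.ones(q.sum())];print("plane",np.linalg.lstsq(A,P[q][:,2],rcond=None)[0])
# circle fit of outer disc boundary (upper edge) at z=.246
E=[]
for col in range(292,355):
    r=np.nonzero(q[:,col])[0]
    if len(r): E.append(ray(a,col,r[0],.246)[:2])
E=np.array(E)
from scipy.optimize import least_squares
r=least_squares(lambda p:np.hypot(*(E-p).T)-.023,[.54,-.1],loss="soft_l1",f_scale=.001);print("disc centre",r.x,abs(r.fun).mean())
```

```text
((0.5407130122184753, -0.1654035598039627), 0.021450631320476532) ((0.5407540798187256, -0.16536177694797516), (0.04192391037940979, 0.04194026067852974), 73.60430908203125) 0.1664261920458351
disc 1575 [ 0.539753   -0.11088259  0.24758032] [ 0.51647126 -0.121802    0.24182558] [ 0.56087478 -0.09668054  0.25989127]
plane [-0.01135838  0.08950811  0.24856182]
disc centre [ 0.53832343 -0.09900728] 0.00019409222523962015
```

Call:
step_arm --motion '[[22, [10, 1, 0], 0], [22, [20, 2, 0], 0], [22, [20, 2, 0], 0], [22, [11, 0.9, 0], 0], [22, [5.2, 0, 0], 0], [22, [0, 0, 10], 0], [22, [0, 0, 15], 0], [22, [0, 0, 10], 0], [22, [0, 0, 5], 0], [22, [0, 0, 0], 0], [22, [0, 0, 0], 0], [22, [0, 0, 0], 0]]'

```text
t: 8.5
tcp_pos: [0.542, -0.1665, 0.2266]
ee_rot: [-179.9, -0.0, -82.8]
ft_force: [-0.8, 0.4, -0.7]
finger_gap: 0.0245
grasp_force: 40.0
```

Run:
```python
from h import *
F=[]
for i in range(2):
    a=cam("scene");s=bot.read_state();F.append(s["ft_force"])
print(s["t"],s["tcp_pos"],s["ee_rot"],F)
save("s3",cv2.resize(a["color"][90:220,300:440],(646,600),interpolation=2));np.savez("s3.npz",**a)
w=cam("wrist");P=pts(w);d=w["depth"];tz=s["tcp_pos"][2]
v,u=np.mgrid[:400,:640]
q=(d>0)&(abs(u-323)<40)&(v>190)&(v<228)&(abs(P[...,2]-(tz-.02))<.008)
E=[]
for col in range(292,355):
    r=np.nonzero(q[:,col])[0]
    if len(r): E.append(ray(w,col,r[0],tz-.02)[:2])
E=np.array(E)
from scipy.optimize import least_squares
r=least_squares(lambda p:np.hypot(*(E-p).T)-.023,s["tcp_pos"][:2],loss="soft_l1",f_scale=.001);print("disc centre",r.x,abs(r.fun).mean())
```

```text
8.6 [ 0.5418734  -0.16651433  0.22650351] [-1.79947560e+02 -8.73902191e-03 -8.28219958e+01] [array([ 0.15103003, -0.85799436, -1.04560611]), array([ 0.0145559 ,  0.45564498, -0.70374653])]
disc centre [ 0.54109832 -0.16617574] 0.000199308715753589
```

View pics/s3.png

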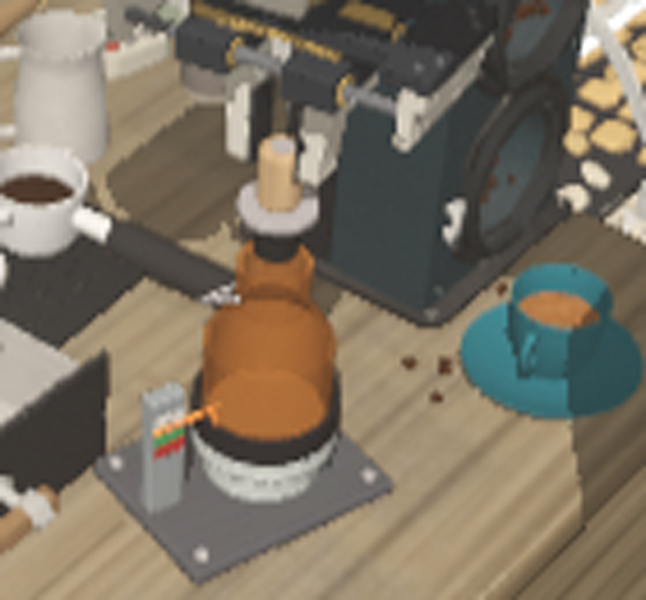

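The scene view shows the stopper upright over the neck, with the plug tip at crop (275,250) about level with the rim. The pointer is above the green band. Next I'll apply a 1 mm correction and descend gently.

Call:
step_arm --motion '[[22, [-0.6, 0.3, 3], 0], [22, [0, 0, 4], 0], [22, [0, 0, 4], 0], [22, [0, 0, 4], 0], [22, [0, 0, 3], 0], [22, [0, 0, 2], 0], [22, [0, 0, 0], 0], [22, [0, 0, 0], 0]]'

```text
t: 9.45
tcp_pos: [0.5413, -0.166, 0.206]
ee_rot: [-180.0, -0.0, -82.8]
ft_force: [0.1, 0.1, -0.3]
finger_gap: 0.0241
grasp_force: 40.0
```

Call:
step_arm --motion '[[22, [0, 0, 2], 0], [22, [0, 0, 2], 0], [22, [0, 0, 2], 0], [22, [0, 0, 2], 0], [22, [0, 0, 1], 0], [22, [0, 0, 0], 0], [22, [0, 0, 0], 0]]'

```text
t: 10.15
tcp_pos: [0.5412, -0.166, 0.1969]
ee_rot: [180.0, -0.0, -82.8]
ft_force: [-0.1, 0.2, -1.2]
finger_gap: 0.0243
grasp_force: 40.0
```

Call:
step_arm --motion '[[22, [0, 0, 1.5], 0], [22, [0, 0, 1.5], 0], [22, [0, 0, 1], 0], [22, [0, 0, 0], 0], [22, [0, 0, 0], 0], [22, [0, 0, 0], 0]]'

```text
t: 10.75
tcp_pos: [0.5413, -0.166, 0.193]
ee_rot: [-180.0, -0.0, -82.8]
ft_force: [-0.2, 0.2, -0.1]
finger_gap: 0.0243
grasp_force: 40.0
```

Call:
step_arm --motion '[[22, [0, 0, 1], 0], [22, [0, 0, 1], 0], [22, [0, 0, 1], 0], [22, [0, 0, 0], 0], [22, [0, 0, 0], 0], [22, [0, 0, 0], 0]]'

```text
t: 11.35
tcp_pos: [0.5413, -0.166, 0.1901]
ee_rot: [-180.0, -0.0, -82.8]
ft_force: [-0.5, -0.3, 2.9]
finger_gap: 0.0244
grasp_force: 40.0
```

```bash
cat > f.py <<'E'
from h import *
F=[]
for i in range(6):
    a=cam("scene" if i<5 else "wrist");s=bot.read_state();F.append(np.r_[s["ft_force"],s["ft_torque"],s["tcp_pos"]])
print(s["t"],s["ee_rot"],s["grasp_force"],np.mean(F,0).round(4))
E
python3 f.py
```

```text
11.65 [-1.79984918e+02 -5.09952948e-03 -8.28263834e+01] 40.00040635932237 [ 0.0969 -0.4982  1.8688  0.1255 -0.0529 -0.0026  0.5414 -0.166   0.1901]
```

Call:
step_arm --motion '[[22, [0, 0, 1], 0], [22, [0, 0, 1], 0], [22, [0, 0, 1], 0], [22, [0, 0, 1], 0], [22, [0, 0, 1], 0], [22, [0, 0, 0], 0], [22, [0, 0, 0], 0], [22, [0, 0, 0], 0]]'

```text
t: 12.45
tcp_pos: [0.5414, -0.1661, 0.1854]
ee_rot: [-180.0, -0.0, -82.8]
ft_force: [-0.7, 0.7, 5.8]
finger_gap: 0.0244
grasp_force: 40.0
```

```bash
python3 f.py
```

```text
12.75 [-1.79970367e+02 -1.48283496e-02 -8.28194365e+01] 40.001968648284674 [-1.0597e+00  5.8090e-01  5.8163e+00  3.3840e-01  3.0960e-01 -4.9000e-03
  5.4140e-01 -1.6600e-01  1.8540e-01]
```

Call:
step_arm --motion '[[22, [0, 0, 1], 0], [22, [0, 0, 1], 0], [22, [0, 0, 1], 0], [22, [0, 0, 0.8], 0], [22, [0, 0, 0], 0], [22, [0, 0, 0], 0], [22, [0, 0, 0], 0]]'

```text
t: 13.45
tcp_pos: [0.5415, -0.1661, 0.182]
ee_rot: [-180.0, -0.0, -82.8]
ft_force: [-2.5, 1.0, 8.6]
finger_gap: 0.0248
grasp_force: 40.0
```

```bash
cat >> f.py <<'E'
s3=cam("scene");w=a
L=cv2.resize(s3["color"][90:220,310:400],(415,600),interpolation=2)
R=cv2.resize(w["color"][60:240,270:370],(333,600),interpolation=2)
save("fin",np.hstack([L,R]));np.savez("w5.npz",**w)
P=pts(s3);d=s3["depth"];H=cv2.cvtColor(s3["color"],cv2.COLOR_RGB2HSV)
v,u=np.mgrid[:400,:640]
roi=(d>0)&(abs(u-344)<20)&(abs(v-184)<14)&(H[...,1]>140)
for n,lo,hi in (("orange",7,19),("green",45,90),("red",0,4)):
    m=roi&(H[...,0]>=lo)&(H[...,0]<=hi)&(u<347)
    if m.sum(): print(n,m.sum(),u[m].mean(),v[m].mean(),P[m].mean(0).round(4))
E
python3 f.py
```

```text
13.75 [-1.79952131e+02 -2.59625569e-02 -8.28110603e+01] 40.00526942778379 [-2.2088e+00  1.3299e+00  8.9125e+00  5.6010e-01  7.4990e-01  8.6000e-03
  5.4150e-01 -1.6610e-01  1.8200e-01]
orange 59 342.9830508474576 179.32203389830508 [ 0.5556 -0.1218  0.0726]
red 6 336.5 186.5 [ 0.5593 -0.0993  0.0602]
```

View pics/fin.png

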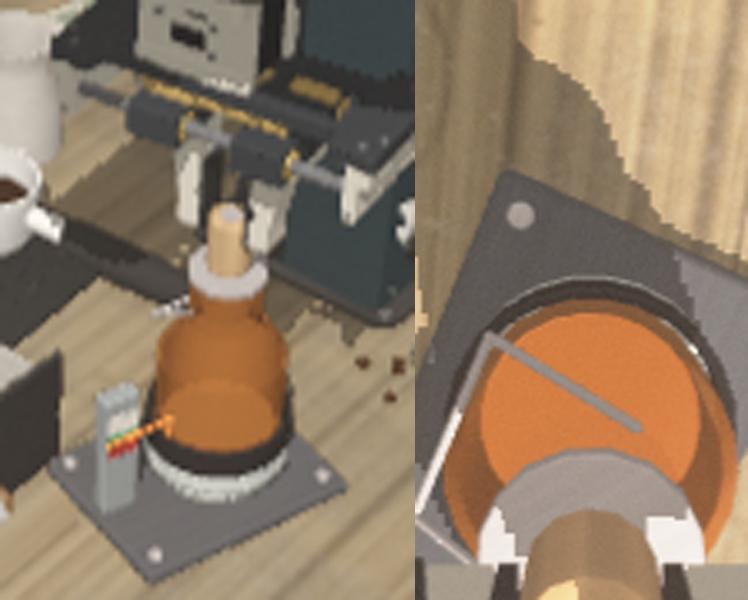

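The pointer lies over the green band, at crop (110,440), and the disc is on the rim, at (228,272). The side force has grown to about 2.5 N, so I'll check that the disc is flat before holding.

```bash
cat > t.py <<'E'
from h import *
import sys
v,u=np.mgrid[:400,:640]
def tilt(w,tz):
    P=pts(w);d=w["depth"]
    S=cv2.cvtColor(w["color"],cv2.COLOR_RGB2HSV)[...,1]
    q=(d>0)&(abs(u-323)<40)&(v>190)&(v<226)&(abs(P[...,2]-(tz-.02))<.012)&(S<50)
    X=P[q];k=np.ones(len(X),bool)
    for _ in range(8):
        A=np.c_[X[:,:2]-X[:,:2].mean(0),np.ones(len(X))]
        p=np.linalg.lstsq(A[k],X[k,2],rcond=None)[0];r=X[:,2]-A@p;k=abs(r)<.003
    E=np.array([ray(w,c,np.nonzero(q[:,c])[0][0],tz-.02)[:2] for c in range(290,357) if q[:,c].any()])
    from scipy.optimize import least_squares
    f=least_squares(lambda s:np.hypot(*(E-s[:2]).T)-.023,X[:,:2].mean(0),loss="soft_l1",f_scale=.001)
    print(k.sum(),"slopes deg",np.degrees(p[:2]).round(2),"z at",X[:,:2].mean(0).round(4),p[2].round(4),"c",f.x.round(4),X[k].min(0).round(3),X[k].max(0).round(3))
if __name__=="__main__":
    tilt(dict(np.load("w2.npz")),.2661);tilt(dict(np.load("w5.npz")),.182)
    for i in range(2):
        w=cam("wrist");tilt(w,bot.read_state()["tcp_pos"][2])
E
python3 t.py
```

```text
1275 slopes deg [-0.14  1.27] z at [ 0.5399 -0.1114] 0.2467 c [ 0.5382 -0.0986] [ 0.517 -0.122  0.244] [ 0.561 -0.098  0.249]
1257 slopes deg [-0.33  1.08] z at [ 0.5423 -0.1781] 0.1627 c [ 0.5407 -0.1651] [ 0.519 -0.188  0.16 ] [ 0.563 -0.165  0.165]
1255 slopes deg [-0.16  0.89] z at [ 0.5424 -0.178 ] 0.1627 c [ 0.5407 -0.1651] [ 0.519 -0.188  0.16 ] [ 0.563 -0.165  0.165]
1257 slopes deg [-0.28  1.07] z at [ 0.5424 -0.1781] 0.1627 c [ 0.5407 -0.1651] [ 0.519 -0.188  0.16 ] [ 0.563 -0.165  0.165]
```

The disc is flat and centred on the mouth to within 0.3 mm, and its underside has gone down about 9 mm. Next I'll ease off the side load slightly and then hold.

Call:
step_arm --motion '[[22, [-0.1, 0.2, 0], 0], [22, [-0.1, 0.2, 0.2], 0], [22, [0, 0, 0], 0], [22, [0, 0, 0], 0], [22, [0, 0, 0], 0], [22, [0, 0, 0], 0]]'

```text
t: 14.5
tcp_pos: [0.5414, -0.166, 0.182]
ee_rot: [-179.9, -0.0, -82.8]
ft_force: [-0.7, 0.9, 9.7]
finger_gap: 0.0243
grasp_force: 40.0
```

```bash
python3 f.py; python3 t.py | tail -1
```

```text
14.8 [-1.79911970e+02 -4.42236631e-02 -8.28057633e+01] 40.00504116062075 [-1.3173e+00  4.2180e-01  9.1321e+00  3.5560e-01  4.2320e-01  1.2000e-03
  5.4140e-01 -1.6600e-01  1.8200e-01]
orange 59 342.9830508474576 179.32203389830508 [ 0.5554 -0.1215  0.0729]
red 6 336.5 186.5 [ 0.5593 -0.0993  0.0601]
1262 slopes deg [-0.18  0.87] z at [ 0.5423 -0.178 ] 0.1627 c [ 0.5407 -0.1651] [ 0.519 -0.188  0.16 ] [ 0.563 -0.165  0.165]
```

Side load is down to about 1.4 N and the push is about 10 N. Next I'll hold for two and a half seconds.

Call:
step_arm --motion '[[22, [0, 0, 0], 0], [22, [0, 0, 0], 0], [22, [0, 0, 0], 0], [22, [0, 0, 0], 0], [22, [0, 0, 0], 0], [22, [0, 0, 0], 0], [22, [0, 0, 0], 0], [22, [0, 0, 0], 0], [22, [0, 0, 0], 0], [22, [0, 0, 0], 0], [22, [0, 0, 0], 0], [22, [0, 0, 0], 0], [22, [0, 0, 0], 0], [22, [0, 0, 0], 0], [22, [0, 0, 0], 0], [22, [0, 0, 0], 0], [22, [0, 0, 0], 0], [22, [0, 0, 0], 0], [22, [0, 0, 0], 0], [22, [0, 0, 0], 0]]'

```text
t: 16.95
tcp_pos: [0.5414, -0.1661, 0.182]
ee_rot: [-179.9, -0.0, -82.8]
ft_force: [-1.4, 0.7, 9.3]
finger_gap: 0.0243
grasp_force: 40.0
```

Call:
step_arm --motion '[[22, [0, 0, 0], 0], [22, [0, 0, 0], 0], [22, [0, 0, 0], 0], [22, [0, 0, 0], 0], [22, [0, 0, 0], 0]]'

```text
t: 17.45
tcp_pos: [0.5414, -0.166, 0.182]
ee_rot: [-179.9, -0.0, -82.8]
ft_force: [-0.8, 0.2, 8.8]
finger_gap: 0.0243
grasp_force: 40.0
```

```bash
python3 f.py; python3 -c "
from station import bot
print(bot.close_job())"
```

```text
17.75 [-1.79908952e+02 -4.65442243e-02 -8.28041592e+01] 40.00514857470989 [-0.8851  0.5249  8.7308  0.3499  0.4113 -0.0118  0.5414 -0.166   0.182 ]
orange 58 342.94827586206895 179.36206896551724 [ 0.5557 -0.1218  0.0723]
red 6 336.5 186.5 [ 0.5598 -0.0999  0.0594]
the job is handed in; nothing more can be done
None
```

The wood-knobbed stopper is home in the amber flask, pressed with about 10 N (pointer in the green band, cradle about 9–10 mm down), held steady for over two seconds and handed in at about 18 s while still gripped and pressed.

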